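# Put the mixed-up parts bins back in their own bays

### The arm

A 6-joint arm with a two-finger parallel gripper is mounted at the origin on the work surface. World frame = base frame: x ahead of the robot, y to its left, z up, the work surface at z = 0. Lengths are in m, angles in rad, forces in N, time in s.
With the tool pointing down it reaches from about 0.425 to 0.95 m from the base axis. Payload 3.5 kg.
Tool frame: the origin (TCP) lies at the very end of the fingers, on their centre line; the grasp point (between the pads) lies 19 mm behind it; z points along the fingers, y is the line along which they close (so a half turn about z gives the same grasp; the last joint's range is limited). The gripper opens to 85 mm and grips with 20 to 120 N. Pads are 22 mm wide; open, the fingers measure 114 mm over their backs; the gripper's body (76 mm by 85 mm) begins 54 mm behind the grasp point. The pads swing forward as they close: fully open they stand 13 mm farther back than shut.
Start: joints at [-1.364, 0.286, 1.577, -0, 1.279, -0.15], TCP at [0.236, -0.632, 0.231] pointing down, gripper open.
Joint ranges: [-2.77, 2.77], [-0.9, 2.22], [0.21, 2.48], [-1.53, 4.67], [0.24, 2.81], [-2.84, 2.84]. Speed limits (rad/s): [2.79, 2.79, 3.14, 3.14, 3.14, 3.14].

### API

Orientations are given as a unit quaternion [x, y, z, w].
In Python, from plant import ctrl gives the robot as it stands.
- The arm moves only by the tool carry_out, never from a script. Its argument "deltas" is one flat list of numbers, 6 for each row, row after row: the shift along the tool's x, y, z in m, then the turn, a rotation vector about the tool's x, y, z in rad. A call has 1 to 5 rows; each row is the pose to reach, as a shift and turn from the pose commanded when the call began, along the tool's axes at that moment; what a row does not reach only later rows make up. A row lasts 1/8 s, in which the tool goes at most 62.5 mm and 10.7 degrees, less where a joint would pass 70% of its speed; a pose out of reach is approached as far as the arm can. A call with a gripper value outside its range is refused whole. "grip" is the opening in per cent of the stroke, from 0 (shut) to 100 (fully open), set as the call begins (left out, the last holds). The fingers move at their own pace and stop on an object; "grip_force" is the grip in N (left out, the last holds). Time passes only in rows, so rows that repeat a pose let the fingers close. It gives the time, the measured TCP pose, the force, the opening and the grip force at its end, in the units of the state.
- ctrl.get_state(): the state, without advancing time (a new reading comes with each control period).
- ctrl.read_camera(name): name is "scene" or "top"; returns (picture, depth): 400x640x3 uint8, red, green, blue; 400x640 float32, m along the optical axis (not along the pixel's ray), 0 where there is no reading.
- ctrl.camera_model(name): a dict with "intrinsics" (3x3 intrinsics, pixels), "k1" (the pictures are not rectified: a ray, as slopes to the right and down, at radius r is drawn at 1 + k1 r^2 times it, then the intrinsics apply), "extrinsics" (4x4, takes a point from world to camera coordinates). Camera axes: x right, y down, z forward; pixel columns grow to the right and rows downward; lengths in m; the calibration is good to about 2 mm. A picture is of the moment at which its call begins. camera_model takes no time and is no camera call.
- ctrl.sign_off(): hands the job in; it is judged then, once.
Trained networks look in the newest picture that a camera, given by its name, has taken for a name from the list of things; names that differ only in an ending like _2 or _b are one class to them, and where a whole thing is asked for, a point or a joint stands for the part that bears it (a point fixed in the world has none). Each returns a list of dicts, best first, with "score" (0 to 1); they miss things now and then, are a little off and sometimes report something else, mostly with a low value. They report only what shows in the picture. A call takes as long as a camera call. They do not tell look-alikes from the thing itself.
- ctrl.find_in(camera, query): "uv" ([column, row] in pixels, amid what is visible of it).
The state is a dict: "time": time; "qpos": joint angles; "dq": joint speeds; "joint_efforts": joint torques, N m; "eef_pos": TCP position; "tcp_rot": TCP orientation; "contact_force": force on the tool from outside, world axes, zero at the start; "wrist_torque": the same for the moment, N m; "opening": opening from 0.0 (shut) to 1.0 (fully open); "finger_force": force on a finger pad.
Only numpy, scipy, OpenCV 4.12 (cv2) and the standard library are available. Lean on these libraries where they do the work, as an engineer would, in place of code of your own. Each camera call takes 0.05 s, during which the arm holds its last target. There are 200 camera calls.

### The job

The three small-parts bins on the sloped rack have been put back in each other's bays; move every bin to the bay that carries the label plate of its own colour (there is free bench beside the rack to park one on the way). Set each bin down, scoop front towards the lip, flat and square on the sloped shelf in the middle of its bay with its front against the lip. Do not drop a bin or tip it so far that its hardware would spill, and leave the tape roll, the can and the wrench where they are.

Things in the scene. Friction and masses are not known exactly. Their poses are not given: they have to be found in the camera images.
- rack: grey steel bin rack, fixed, 125 mm deep, 324 mm wide, three bays at 104 mm pitch along y. Its shelf slopes up 0.314 rad from the front (-x, to the robot), where a lip 14.5 mm high and 4 mm thick stops the bins, to the back, 69 mm above the bench. Ribs 6 mm high between bays, rims up to 13 mm. Origin: centre of underside; the corner of shelf and lip is at x = -60, z = 30 mm.
- red_bin: red bin of steel hex bolts (they stay in it), 108 mm long, 56 wide, 50 high, open top, 0.15 to 0.3 kg. Walls 3 mm; sides full height for x = 44 to 108 mm, slanting to a scoop front 24 mm high. Origin: middle of the front lower edge; x along the underside to the tall rear, y across, z up square to the underside. Grip it across the width, about x = 62 mm.
- yellow_bin: yellow bin of brass nuts (they stay in it), 108 mm long, 56 wide, 50 high, open top, 0.15 to 0.3 kg. Walls 3 mm; sides full height for x = 44 to 108 mm, slanting to a scoop front 24 mm high. Origin: middle of the front lower edge; x along the underside to the tall rear, y across, z up square to the underside. Grip it across the width, about x = 62 mm.
- blue_bin: blue bin of washers (they stay in it), 108 mm long, 56 wide, 50 high, open top, 0.15 to 0.3 kg. Walls 3 mm; sides full height for x = 44 to 108 mm, slanting to a scoop front 24 mm high. Origin: middle of the front lower edge; x along the underside to the tall rear, y across, z up square to the underside. Grip it across the width, about x = 62 mm.
- red_tag: red label plate, 64 x 26 mm, fixed on the outside of the rack's lip: marks the red bin's bay. Origin: not on the plate but 18 mm behind its middle, at the inner corner of sloped shelf and lip, mid-bay; x runs up the slope, y along the lip, z square to the shelf. A bin that is home has its origin and axes on these.
- yellow_tag: yellow label plate, 64 x 26 mm, fixed on the outside of the rack's lip: marks the yellow bin's bay. Origin: not on the plate but 18 mm behind its middle, at the inner corner of sloped shelf and lip, mid-bay; x runs up the slope, y along the lip, z square to the shelf. A bin that is home has its origin and axes on these.
- blue_tag: blue label plate, 64 x 26 mm, fixed on the outside of the rack's lip: marks the blue bin's bay. Origin: not on the plate but 18 mm behind its middle, at the inner corner of sloped shelf and lip, mid-bay; x runs up the slope, y along the lip, z square to the shelf. A bin that is home has its origin and axes on these.
- tape_roll: a grey roll of duct tape lying flat, 100 mm across, 48 mm high, 76 mm hole; origin at the centre of its underside. A bystander.
- grease_can: a steel can with a green label standing upright, 66 mm across, 110 mm high; origin at the centre of its underside. A bystander.
- wrench: a steel wrench lying flat on the bench, 180 mm long, up to about 45 mm wide; its length lies along its x axis and its origin is at mid-length on the underside. A bystander.
There are look-alikes about, which are no part of the job. Of the things like the yellow_bin, leave any that is turquoise; of the rest the smaller one is meant. There is more than one size of the red_bin; the one meant has the size given above.

How it is judged:
At the end, for the whole second after the job is handed in: Each bin is in its own colour's bay, front to the lip: front edge at most 10 mm up the slope from the lip and within 13 mm sideways of the bay's middle, flat on the shelf (0.10 rad, 5 mm), square to the lip within 0.17 rad, released and at rest (x of red_bin in the frame of red_tag between -0.006 and 0.01 m and y of red_bin in the frame of red_tag between -0.013 and 0.013 m and z of red_bin in the frame of red_tag between -0.005 and 0.005 m and angle between the z axis of red_bin and the z axis of red_tag, either way round below 0.1 rad and angle between the x axis of red_bin and the x axis of red_tag, either way round below 0.17 rad and linear speed of each of red_bin, yellow_bin, blue_bin below 0.01 m/s and angular speed of each of red_bin, yellow_bin, blue_bin below 0.1 rad/s and x of yellow_bin in the frame of yellow_tag between -0.006 and 0.01 m and y of yellow_bin in the frame of yellow_tag between -0.013 and 0.013 m and z of yellow_bin in the frame of yellow_tag between -0.005 and 0.005 m and angle between the z axis of yellow_bin and the z axis of yellow_tag, either way round below 0.1 rad and angle between the x axis of yellow_bin and the x axis of yellow_tag, either way round below 0.17 rad and x of blue_bin in the frame of blue_tag between -0.006 and 0.01 m and y of blue_bin in the frame of blue_tag between -0.013 and 0.013 m and z of blue_bin in the frame of blue_tag between -0.005 and 0.005 m and angle between the z axis of blue_bin and the z axis of blue_tag, either way round below 0.1 rad and angle between the x axis of blue_bin and the x axis of blue_tag, either way round below 0.17 rad); the robot touches nothing.
It fails at once if a bin is let fall from more than about 35 mm (loose and faster than 0.8 m/s) ((linear speed of red_bin above 0.8 m/s and contact force between red_bin and the fingers below 0.2 N) or (linear speed of yellow_bin above 0.8 m/s and contact force between yellow_bin and the fingers below 0.2 N) or (linear speed of blue_bin above 0.8 m/s and contact force between blue_bin and the fingers below 0.2 N)).
It fails at once if a bin is tipped more than 57 degrees, so that its hardware would spill (angle between any of red_bin, yellow_bin, blue_bin's own z axis and vertical above 1 rad).
It fails at once if the tape roll, the can or the wrench is moved more than 25 mm (distance of any of tape_roll, grease_can, wrench from where it was at the start of the episode above 0.025 m).
It also fails if it takes over 104 s, if anything falls off the work surface, if the arm or the gripper's body presses on something with over 40 N, if the wrist force passes 120 N, or if a joint passes its speed limit or range.

## Working session

There is one attempt and no reset: what is moved stays moved. The work goes in short steps, Python scripts to look and compute and a tool call to move; the robot and the scene stay as the last step left them, time stands still between calls to the robot, and variables do not carry over. Pictures are saved under pics/ and viewed, at most 14 in all, crops included, and the job is handed in when it is done.

Besides the shell and the picture viewer there is one more tool, called after "Call:" in YAML: its name, and indented under it one key for each argument. carry_out: Moves the arm, as the interface text tells. Its arguments: {"type":"object","properties":{"deltas":{"type":"array"},"grip":{"type":"number"},"grip_force":{"type":"number"}},"required":["deltas"]}

```bash
mkdir -p pics; ls
python3 - <<'E'
from plant import ctrl
import cv2
for n in("scene","top"):
    im,d=ctrl.read_camera(n); cv2.imwrite(f"pics/{n}0.png",im[:,:,::-1])
    m=ctrl.camera_model(n); print(n,m)
    for q in("red_bin","yellow_bin","blue_bin","red_tag","yellow_tag","blue_tag","rack","tape_roll","grease_can","wrench"):
        print(q,[(r['uv'],round(r['score'],2)) for r in ctrl.find_in(n,q)])
print(ctrl.get_state())
E
```

```text
pics
scene {'intrinsics': array([[432.65121176,   0.        , 317.43975855],
       [  0.        , 432.65121176, 205.20285894],
       [  0.        ,   0.        ,   1.        ]]), 'k1': -0.0936040446854988, 'extrinsics': array([[-0.68724856,  0.72639114, -0.00673319,  0.45032303],
       [ 0.51530624,  0.48096332, -0.70931923, -0.24343674],
       [-0.51200478, -0.49094827, -0.70485523,  1.62789178],
       [ 0.        ,  0.        ,  0.        ,  1.        ]])}
red_bin [([227.5, 218.8], 0.83), ([324.1, 216.0], 0.68)]
yellow_bin [([351.9, 229.7], 0.95), ([340.9, 177.0], 0.86), ([392.7, 193.0], 0.7)]
blue_bin [([295.1, 204.1], 0.64)]
red_tag []
yellow_tag [([439.2, 246.4], 0.2)]
blue_tag [([394.2, 319.0], 0.24)]
rack [([326.8, 229.6], 0.78)]
tape_roll [([234.6, 153.0], 0.6), ([294.4, 204.9], 0.32)]
grease_can [([441.0, 250.1], 0.88)]
wrench [([392.9, 322.3], 0.71)]
top {'intrinsics': array([[456.89669181,   0.        , 314.67951366],
       [  0.        , 456.89669181, 192.06420411],
       [  0.        ,   0.        ,   1.        ]]), 'k1': -0.12169656189632544, 'extrinsics': array(
[... 793 characters left out ...]

{'time': 1.1, 'qpos': array([-1.36400223e+00,  2.86261845e-01,  1.57670697e+00, -4.21511205e-05,
        1.27857642e+00, -1.50006431e-01]), 'dq': array([ 0.00010858, -0.00082778,  0.00126527, -0.00097799,  0.0002312 ,
       -0.00018493]), 'joint_efforts': array([ 7.55062247e-04, -4.05973327e+01, -2.92944521e+01, -5.34348544e-05,
        6.66708911e-04, -4.17652856e-06]), 'eef_pos': array([ 0.23577426, -0.63247044,  0.23134655]), 'tcp_rot': array([ 9.84127756e-01,  1.77461429e-01, -1.95009361e-05,  2.42749592e-05]), 'contact_force': array([ 0.68932336, -1.11421957, -0.32833622]), 'wrist_torque': array([0.05046666, 0.03693933, 0.01002556]), 'finger_force': 0.0, 'opening': 0.9999756879809804}
```

View pics/top0.png

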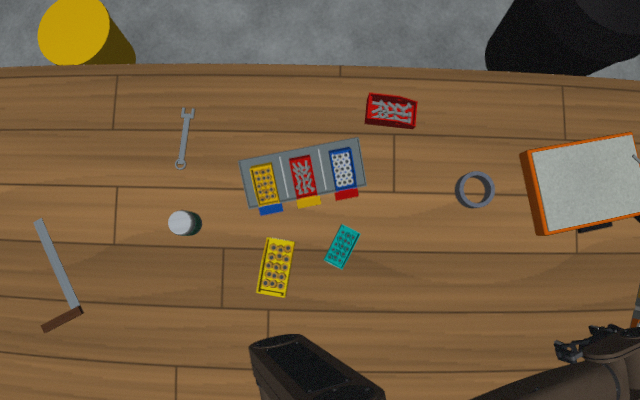

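View pics/scene0.png

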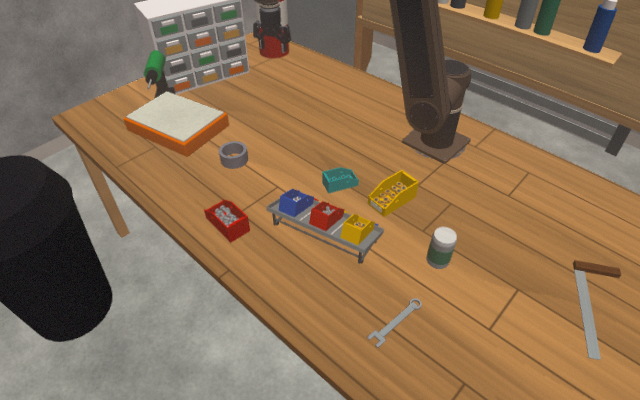

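The top view shows, left to right, the yellow bin at (265,183), red at (303,178) and blue at (341,170). The tags below them are blue (268,208), yellow (309,202) and red (346,193).

Candidates:
- **Yellow:** rack (265,183), large loose one (276,268), and turquoise (342,245). I take the one in the rack, which is the smaller non-turquoise bin.
- **Red:** rack (303,178) and a loose one at (391,110), about 130 mm long. I take the one in the rack, whose size I'll check.
- **Blue:** only (341,170).

```bash
cat > h.py <<'E'
import numpy as np, cv2
from plant import ctrl
from scipy.spatial.transform import Rotation as R
def cloud(n):
    im,d=ctrl.read_camera(n); m=ctrl.camera_model(n); K=m['intrinsics']
    v,u=np.mgrid[:400,:640]; p=np.stack([u,v],-1).reshape(-1,1,2).astype(float)
    s=cv2.undistortPoints(p,K,np.array([m['k1'],0,0,0.])).reshape(400,640,2)
    c=np.dstack([s*d[...,None],d]); E=m['extrinsics']
    w=(c-E[:3,3])@E[:3,:3]; w[d==0]=np.nan
    return im,w
def masks(im):
    h=cv2.cvtColor(im,cv2.COLOR_RGB2HSV).astype(int); H,S,V=h[...,0],h[...,1],h[...,2]
    g=(S>150)&(V>60)
    return dict(red=g&((H<6)|(H>174)),yellow=g&(H>21)&(H<32),blue=g&(H>105)&(H<125))
E
python3 - <<'E'
from h import *
for n in("top","scene"):
    im,w=cloud(n); X,Y,Z=w[...,0],w[...,1],w[...,2]
    if n=="top": cv2.imwrite("pics/crop.png",cv2.resize(im[90:310,220:430,::-1],None,fx=2.7,fy=2.7,interpolation=cv2.INTER_CUBIC))
    for k,m in masks(im).items():
        l,lab,st,ce=cv2.connectedComponentsWithStats(m.astype(np.uint8))
        for i in range(1,l):
            if st[i,4]<40: continue
            p=w[lab==i]; p=p[~np.isnan(p[:,0])]
            if len(p)<30 or p[:,0].max()>1.2 or p[:,0].min()<0.2: continue
            r=cv2.minAreaRect((p[:,:2]*1000).astype(np.float32))
            print(n,k,ce[i].round(),st[i,4],np.median(p,0).round(3),'z',np.nanpercentile(p[:,2],[2,98]).round(3),[np.round(a,1) for a in r])
    # rack + nearby blobs
    m=(Z>0.012)&(Z<0.16)&(X>.3)&(X<1)&(abs(Y)<.5)
    l,lab,st,ce=cv2.connectedComponentsWithStats(m.astype(np.uint8))
    for i in range(1,l):
        if st[i,4]<150: continue
        p=w[lab==i]; print(n,'blob',ce[i].round(),st[i,4],[np.round(a,1) for a in cv2.minAreaRect((p[:,:2]*1000).astype(np.float32))],np.percentile(p[:,2],[5,98]).round(3))
E
```

```text
top red [390. 111.] 915 [ 0.809 -0.232  0.033] z [0.    0.067] [array([ 810. , -244.2]), array([147. ,  84.9]), np.float64(85.7)]
top red [303. 175.] 403 [ 0.62 -0.    0.06] z [0.033 0.112] [array([ 6.134e+02, -5.000e-01]), array([107.6,  54.7]), np.float64(12.3)]
top red [346. 194.] 184 [ 0.572 -0.118  0.033] z [0.025 0.047] [array([ 571.8, -117.9]), array([20.7, 61.6]), np.float64(11.0)]
top yellow [264. 184.] 585 [0.593 0.101 0.063] z [0.033 0.111] [array([591.1,  99.5]), array([107.7,  55.5]), np.float64(12.8)]
top yellow [308. 202.] 205 [ 0.549 -0.016  0.033] z [0.023 0.045] [array([548.7, -16.8]), array([22.2, 64.2]), np.float64(11.7)]
top yellow [274. 268.] 1145 [0.368 0.073 0.02 ] z [-0.001  0.07 ] [array([370.5,  72. ]), array([ 83.5, 157.4]), np.float64(81.5)]
top blue [344. 167.] 290 [ 0.641 -0.111  0.086] z [0.031 0.111] [array([ 636.5, -103.9]), array([106.6,  56.2]), np.float64(12.3)]
top blue [270. 209.] 173 [0.527 0.086 0.033] z [0.025 0.044] [array([527.4,  85.1]), array([19.6, 61. ]), np.float64(12.2)]
top blob [390. 110.] 1226 [array([ 805.1, -240.2]), array([139. 
[... 1031 characters left out ...]
  91.2]), array([112.2,  85.4]), np.float64(16.7)]
scene blob [235. 155.] 400 [array([ 598.1, -459.3]), array([100.2,  79.8]), np.float64(1.0)] [0.015 0.051]
scene blob [338. 178.] 575 [array([ 433.7, -106.4]), array([ 64.6, 109.1]), np.float64(64.2)] [0.014 0.051]
scene blob [393. 192.] 1249 [array([377.8,  68.6]), array([ 81.5, 150.8]), np.float64(81.5)] [0.016 0.068]
scene blob [326. 221.] 3601 [array([6.179e+02, 1.000e-01]), array([155.9, 326.3]), np.float64(11.7)] [0.032 0.109]
scene blob [228. 219.] 1050 [array([ 809.3, -238.8]), array([146.6,  75.8]), np.float64(84.8)] [0.016 0.065]
scene blob [441. 246.] 888 [array([489.4, 313.3]), array([63. , 65.6]), np.float64(65.6)] [0.023 0.113]
```

View pics/crop.png

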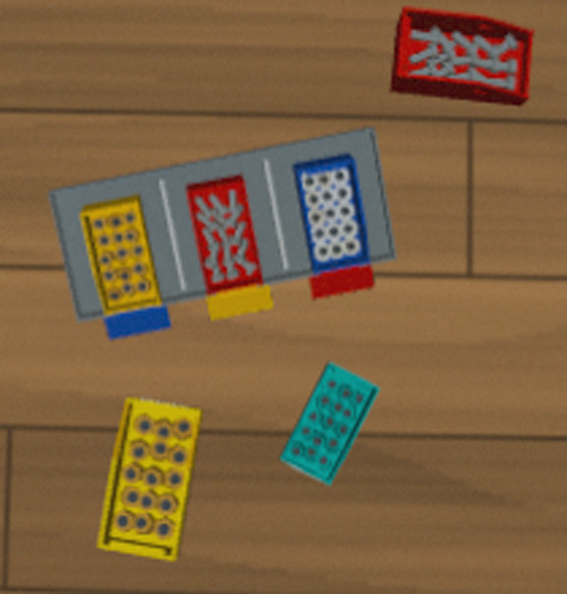

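The crop confirms the rack bins: yellow and red there measure about 108x55 mm, while the loose red (147x85) and loose yellow (157x84) are oversize. Tags, rack and bins all agree on a yaw of 0.215 rad.

```bash
cat >> h.py <<'E'
YAW,P=0.215,0.314
Rr=R.from_euler('ZY',[YAW,-P]); Rflat=R.from_euler('Z',[YAW])
O=np.array([.5675,-.0115,.030]); U=np.array([-np.sin(YAW),np.cos(YAW),0])
FL=R.from_euler('X',[np.pi])
BAY=dict(L=O+.104*U,M=O,Rt=O-.104*U)
def tgt(bay,x=.062,z=.013,up=0.,flat=False,y=0.):
    """tool pose for bin-frame grip point (x,y,z), raised by up along world z"""
    r=Rflat if flat else Rr; b=BAY[bay] if isinstance(bay,str) else np.array(bay)
    return b+r.apply([x,y,z])+[0,0,up], r*FL
def go(*a,**k):
    s=ctrl.get_state(); p,q=tgt(*a,**k); c=R.from_quat(s['tcp_rot'])
    d=c.inv().apply(p-s['eef_pos']); w=(c.inv()*q).as_rotvec()
    print('t',round(s['time'],2),'d mm',(d*1000).round(1),'rot',w.round(3),'|d|',np.linalg.norm(d).round(3),'F',s['contact_force'].round(1),'op',round(s['opening'],3))
E
python3 -c "
from h import *
go('Rt',up=.12); print(tgt('Rt',up=.12)[0])"
```

```text
t 1.2 d mm [ 567.4 -355.3   49.8] rot [[-0.022  0.313  0.141]] |d| 0.671 F [-0.1 -0.3 -0.4] op 1.002
[ 0.64337621 -0.1013814   0.18151404]
```

Call:
carry_out:
  deltas: [60,0,0,0,0,0]
  grip: 150

```text
out of range
```

```bash
cat >> h.py <<'E'
def chain(*wps):
    s=ctrl.get_state(); p,c=s['eef_pos'],R.from_quat(s['tcp_rot'])
    print('t',round(s['time'],2),'F',s['contact_force'].round(1),'op',round(s['opening'],3),'ff',s['finger_force'])
    for a,k in wps:
        np_,q=tgt(*a,**k) if not isinstance(a,np.ndarray) else (a,k)
        q=R.from_quat(np.ravel(q.as_quat()))
        d=c.inv().apply(np_-p); w=(c.inv()*q).as_rotvec()
        print('d mm',(d*1000).round(1),'rot',w.round(3),'|d|',np.linalg.norm(d).round(3),'rows',max(np.linalg.norm(d)/.0625,np.linalg.norm(w)/.187).round(1))
        p,c=np_,q
def W(*a,**k): return a,k
E
python3 -c "
from h import *
s=ctrl.get_state();e=tgt('Rt',up=.12); m=s['eef_pos']+.4*(e[0]-s['eef_pos'])
chain((m,e[1]),W('Rt',up=.12),W('Rt',up=.03),W('Rt'))"
```

```text
t 1.2 F [-0.1 -0.3 -0.4] op 1.002 ff 0.0
d mm [ 227.  -142.1   19.9] rot [-0.022  0.313  0.141] |d| 0.269 rows 4.3
d mm [ 282.7 -259.1  123.2] rot [0. 0. 0.] |d| 0.403 rows 6.4
d mm [-27.8  -0.   85.6] rot [0. 0. 0.] |d| 0.09 rows 1.4
d mm [-9.3 -0.  28.5] rot [0. 0. 0.] |d| 0.03 rows 0.5
```

That first move call was my mistake: 60 was in mm instead of metres, and a grip of 150 is out of range. It was refused whole, so nothing moved. Now the real move, in metres.

Call:
carry_out:
  deltas: [0.227,-0.142,0.02,-0.022,0.313,0.141,0.227,-0.142,0.02,-0.022,0.313,0.141,0.227,-0.142,0.02,-0.022,0.313,0.141,0.227,-0.142,0.02,-0.022,0.313,0.141,0.227,-0.142,0.02,-0.022,0.313,0.141]
  grip: 100
  grip_force: 40

```text
time: 1.82
eef_pos: [0.4002, -0.4172, 0.211]
tcp_rot: [0.982, 0.107, 0.155, -0.018]
contact_force: [-0.6, -0.2, -0.2]
opening: 1.0
finger_force: 0.0
```

```bash
python3 -c "
from h import *
chain(W('Rt',up=.12),W('Rt',up=.03),W('Rt'))"
```

```text
t 1.82 F [-0.6 -0.2 -0.2] op 1.0 ff 0.0
d mm [ 281.6 -255.7  122.6] rot [-0.002  0.001  0.002] |d| 0.4 rows 6.4
d mm [-27.8  -0.   85.6] rot [0. 0. 0.] |d| 0.09 rows 1.4
d mm [-9.3 -0.  28.5] rot [0. 0. 0.] |d| 0.03 rows 0.5
```

Call:
carry_out:
  deltas: [0.05,-0.046,0.022,0,0,0,0.1,-0.092,0.044,0,0,0,0.15,-0.138,0.066,0,0,0,0.2,-0.184,0.088,0,0,0,0.23,-0.21,0.1,0,0,0]

```text
time: 2.45
eef_pos: [0.5903, -0.1726, 0.1886]
tcp_rot: [0.982, 0.105, 0.156, -0.016]
contact_force: [0.4, -1.0, 0.0]
opening: 1.002
finger_force: 0.0
```

Call:
carry_out:
  deltas: [0.026,-0.024,0.011,0,0,0,0.052,-0.047,0.023,0,0,0,0.052,-0.047,0.023,0,0,0,0.052,-0.047,0.023,0,0,0]

```text
time: 2.95
eef_pos: [0.6342, -0.1161, 0.1823]
tcp_rot: [0.982, 0.106, 0.155, -0.017]
contact_force: [-0.4, 0.3, -0.3]
opening: 1.002
finger_force: 0.0
```

```bash
python3 -c "
from h import *
chain(W('Rt',up=.12),W('Rt',up=.03),W('Rt'))
im,w=cloud('top'); cv2.imwrite('pics/a.png',cv2.resize(im[100:300,220:440,::-1],None,fx=2.7,fy=2.7))"
```

```text
t 2.95 F [-0.4  0.3 -0.3] op 1.002 ff 0.0
d mm [ 11.2 -12.5   4.5] rot [ 0.     0.001 -0.001] |d| 0.017 rows 0.3
d mm [-27.8  -0.   85.6] rot [0. 0. 0.] |d| 0.09 rows 1.4
d mm [-9.3 -0.  28.5] rot [0. 0. 0.] |d| 0.03 rows 0.5
```

View pics/a.png

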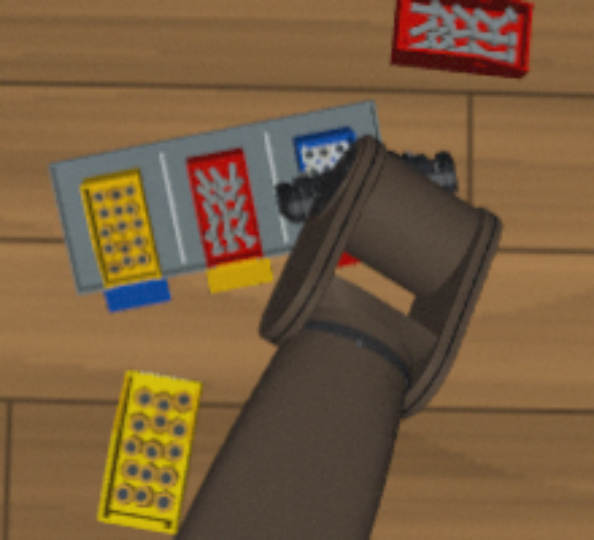

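The picture shows the open gripper over the blue bin (crop about (365,185)), still about 12 mm to the right. I'll correct that and descend.

Call:
carry_out:
  deltas: [0.011,-0.0125,0.0045,0,0,0,0.011,-0.0125,0.0045,0,0,0,-0.005,-0.0125,0.05,0,0,0,-0.0165,-0.0125,0.09,0,0,0,-0.0165,-0.0125,0.09,0,0,0]

```text
time: 3.62
eef_pos: [0.6403, -0.0994, 0.0871]
tcp_rot: [0.983, 0.105, 0.151, -0.019]
contact_force: [-0.5, 0.3, -0.3]
opening: 0.999
finger_force: 0.0
```

```bash
python3 -c "
from h import *
chain(W('Rt'))"
```

```text
t 3.62 F [-0.5  0.3 -0.3] op 0.999 ff 0.0
d mm [-5.3  2.8 25.1] rot [-0.005  0.008 -0.002] |d| 0.026 rows 0.4
```

Call:
carry_out:
  deltas: [-0.003,0.002,0.012,0,0,0,-0.005,0.002,0.025,0,0,0,-0.005,0.002,0.025,0,0,0]

```text
time: 4.0
eef_pos: [0.6465, -0.1017, 0.0658]
tcp_rot: [0.982, 0.106, 0.155, -0.017]
contact_force: [0.3, -0.9, 0.0]
opening: 0.998
finger_force: 0.0
```

Call:
carry_out:
  deltas: [0,0,0,0,0,0,0,0,0,0,0,0,0,0,0,0,0,0,0,0,0,0,0,0,0,0,0,0,0,0]
  grip: 45
  grip_force: 40

```text
time: 4.62
eef_pos: [0.6472, -0.102, 0.0673]
tcp_rot: [0.982, 0.106, 0.156, -0.017]
contact_force: [-1.3, 0.8, 5.8]
opening: 0.645
finger_force: 44.9
```

```bash
python3 -c "
from h import *
chain(W('Rt'),W('Rt',up=.1))"
```

```text
t 4.62 F [-1.3  0.8  5.8] op 0.645 ff 44.87514317035675
d mm [-5.3 -1.4  4.4] rot [ 0.    -0.001 -0.   ] |d| 0.007 rows 0.1
d mm [ 30.9   0.  -95.1] rot [0. 0. 0.] |d| 0.1 rows 1.6
```

Blue is gripped (opening 0.645, about 55 mm). Now lift and plan the parking.

Call:
carry_out:
  deltas: [0.015,0,-0.047,0,0,0,0.031,0,-0.095,0,0,0,0.031,0,-0.095,0,0,0,0.031,0,-0.095,0,0,0]

```text
time: 5.12
eef_pos: [0.6454, -0.1012, 0.1637]
tcp_rot: [0.982, 0.106, 0.153, -0.018]
contact_force: [-0.3, -0.9, -3.2]
opening: 0.643
finger_force: 45.8
```

```bash
echo "PARK=np.array([.58,-.253,0.])" >> h.py; python3 -c "
from h import *
g=dict(x=.0673,z=.0174)
chain(W(PARK,up=.12,flat=True,**g),W(PARK,up=.02,flat=True,**g),W(PARK,up=0.002,flat=True,**g))"
```

```text
t 5.12 F [-0.3 -0.9 -3.2] op 0.643 ff 45.768316984176636
d mm [[-35.5 134.4  15.9]] rot [-0.002 -0.31  -0.   ] |d| 0.14 rows 2.2
d mm [[  0.  -0. 100.]] rot [0. 0. 0.] |d| 0.1 rows 1.6
d mm [[ 0. -0. 18.]] rot [0. 0. 0.] |d| 0.018 rows 0.3
```

Call:
carry_out:
  deltas: [-0.012,0.045,0.005,0,-0.1,0,-0.024,0.09,0.01,0,-0.2,0,-0.0355,0.134,0.016,0,-0.31,0,-0.0355,0.134,0.016,0,-0.31,0,-0.0355,0.134,0.016,0,-0.31,0]

```text
time: 5.75
eef_pos: [0.6458, -0.2377, 0.1365]
tcp_rot: [0.994, 0.107, -0.0, -0.002]
contact_force: [0.3, 0.4, -2.3]
opening: 0.647
finger_force: 45.6
```

Call:
carry_out:
  deltas: [0,0,0.04,0,0,0,0,0,0.08,0,0,0,0,0,0.1,0,0,0,0,0,0.1,0,0,0,0,0,0.1,0,0,0]

```text
time: 6.38
eef_pos: [0.6489, -0.2391, 0.0421]
tcp_rot: [0.994, 0.107, 0.003, 0.001]
contact_force: [1.8, 0.2, -2.6]
opening: 0.65
finger_force: 45.6
```

```bash
python3 -c "
from h import *
g=dict(x=.0673,z=.0174)
chain(W(PARK,up=0.001,flat=True,**g))
for n in ('top','scene'):
    im,w=cloud(n); m=masks(im)['blue']&(w[...,0]>.5)&(w[...,1]<-.15)&(w[...,2]<.3)
    p=w[m]; print(len(p),np.percentile(p[:,2],[1,5,50,99]).round(4))"
```

```text
t 6.38 F [ 1.8  0.2 -2.6] op 0.65 ff 45.55813908576965
d mm [[-3.1 -1.1 23.6]] rot [ 0.002 -0.006  0.   ] |d| 0.024 rows 0.4Traceback (most recent call last):
  File "<string>", line 7, in <module>
    p=w[m]; print(len(p),np.percentile(p[:,2],[1,5,50,99]).round(4))
                         ~~~~~~~~~~~~~^^^^^^^^^^^^^^^^^^^^
    return _quantile_unchecked(
        a, q, axis, out, overwrite_input, method, keepdims, weights)
    return _ureduce(a,
                    func=_quantile_ureduce_func,
    ...<5 lines>...
                    overwrite_input=overwrite_input,
                    method=method)
    r = func(a, **kwargs)
    result = _quantile(arr,
                       quantiles=q,
    ...<2 lines>...
                       out=out,
                       weights=wgt)
    slices_having_nans = np.isnan(arr[-1, ...])
                                  ~~~^^^^^^^^^
IndexError: index -1 is out of bounds for axis 0 with size 0
```

Occluded, so I'll lower by feel.

Call:
carry_out:
  deltas: [0,0,0.008,0,0,0,0,0,0.014,0,0,0,0,0,0.018,0,0,0,0,0,0.018,0,0,0]

```text
time: 6.92
eef_pos: [0.6472, -0.2385, 0.0211]
tcp_rot: [0.994, 0.107, 0.001, -0.001]
contact_force: [0.0, -0.3, -2.0]
opening: 0.65
finger_force: 45.6
```

Call:
carry_out:
  deltas: [0,0,0.003,0,0,0,0,0,0.005,0,0,0,0,0,0.005,0,0,0]

```text
time: 7.3
eef_pos: [0.6486, -0.2389, 0.0187]
tcp_rot: [0.994, 0.107, 0.002, 0.0]
contact_force: [-0.2, 1.5, 5.4]
opening: 0.65
finger_force: 46.6
```

Contact. Release and rise.

Call:
carry_out:
  deltas: [0,0,0,0,0,0,0,0,0,0,0,0,0,0,0,0,0,0,0,0,0,0,0,0]
  grip: 100

```text
time: 7.8
eef_pos: [0.6475, -0.2387, 0.0167]
tcp_rot: [0.994, 0.107, 0.002, -0.0]
contact_force: [0.5, 0.2, -0.0]
opening: 0.995
finger_force: 0.0
```

Call:
carry_out:
  deltas: [0,0,-0.03,0,0,0,0,0,-0.09,0,0,0,0,0,-0.15,0,0,0,0,0,-0.15,0,0,0,0,0,-0.15,0,0,0]

```text
time: 8.43
eef_pos: [0.6469, -0.2387, 0.1668]
tcp_rot: [0.994, 0.107, 0.002, -0.0]
contact_force: [0.1, 0.4, -0.8]
opening: 0.999
finger_force: 0.0
```

```bash
python3 -c "
from h import *
chain(W('M',up=.12),W('M',up=.03),W('M',z=.012))"
```

```text
t 8.43 F [ 0.1  0.4 -0.8] op 0.999 ff 0.0
d mm [  25.8 -239.   -14.6] rot [-0.     0.311 -0.   ] |d| 0.241 rows 3.9
d mm [-27.8  -0.   85.6] rot [0. 0. 0.] |d| 0.09 rows 1.4
d mm [-9.3  0.  29.5] rot [0. 0. 0.] |d| 0.031 rows 0.5
```

Call:
carry_out:
  deltas: [0.007,-0.06,-0.012,0,0.08,0,0.013,-0.12,-0.0146,0,0.155,0,0.019,-0.18,-0.0146,0,0.23,0,0.026,-0.239,-0.0146,0,0.311,0,0.026,-0.239,-0.0146,0,0.311,0]

```text
time: 9.05
eef_pos: [0.6179, 0.0042, 0.1775]
tcp_rot: [0.982, 0.108, 0.152, -0.019]
contact_force: [0.9, 0.8, 0.1]
opening: 1.005
finger_force: 0.0
```

```bash
python3 -c "
from h import *
chain(W('M',up=.03),W('M',z=.012))"
```

```text
t 9.05 F [0.9 0.8 0.1] op 1.005 ff 0.0
d mm [-23.9   5.   82.6] rot [-0.005  0.006  0.003] |d| 0.086 rows 1.4
d mm [-9.3  0.  29.5] rot [0. 0. 0.] |d| 0.031 rows 0.5
```

Call:
carry_out:
  deltas: [-0.013,0,0.04,0,0,0,-0.028,0,0.085,0,0,0,-0.028,0,0.085,0,0,0,-0.028,0,0.085,0,0,0]

```text
time: 9.55
eef_pos: [0.622, -0.0006, 0.0928]
tcp_rot: [0.982, 0.105, 0.156, -0.017]
contact_force: [0.2, -0.5, 0.6]
opening: 1.001
finger_force: 0.0
```

```bash
python3 -c "
from h import *
chain(W('M',z=.012))"
```

```text
t 9.55 F [ 0.2 -0.5  0.6] op 1.001 ff 0.0
d mm [-10.3  -1.   30.6] rot [ 0.    -0.001 -0.001] |d| 0.032 rows 0.5
```

Call:
carry_out:
  deltas: [-0.005,-0.001,0.015,0,0,0,-0.01,-0.001,0.03,0,0,0,-0.01,-0.001,0.03,0,0,0]

```text
time: 9.93
eef_pos: [0.6194, 0.0014, 0.0587]
tcp_rot: [0.982, 0.106, 0.154, -0.017]
contact_force: [-0.4, -0.4, 0.1]
opening: 1.0
finger_force: 0.0
```

Call:
carry_out:
  deltas: [0,0,0,0,0,0,0,0,0,0,0,0,0,0,0,0,0,0,0,0,0,0,0,0,0,0,0,0,0,0]
  grip: 45

```text
time: 10.55
eef_pos: [0.6213, 0.0011, 0.0614]
tcp_rot: [0.982, 0.106, 0.156, -0.017]
contact_force: [-1.8, -0.3, 4.8]
opening: 0.648
finger_force: 44.1
```

```bash
python3 -c "
from h import *
chain(W('M'),W('M',up=.1))"
```

```text
t 10.55 F [-1.8 -0.3  4.8] op 0.648 ff 44.13928985595703
d mm [-0.2  0.8 -0.2] rot [ 0.    -0.001 -0.   ] |d| 0.001 rows 0.0
d mm [ 30.9   0.  -95.1] rot [0. 0. 0.] |d| 0.1 rows 1.6
```

Call:
carry_out:
  deltas: [0.015,0,-0.047,0,0,0,0.031,0,-0.095,0,0,0,0.031,0.035,-0.095,0,0,0,0.031,0.075,-0.095,0,0,0,0.031,0.104,-0.095,0,0,0]

```text
time: 11.18
eef_pos: [0.6424, -0.1017, 0.1592]
tcp_rot: [0.982, 0.106, 0.155, -0.017]
contact_force: [-0.5, 0.3, -3.0]
opening: 0.648
finger_force: 46.0
```

Call:
carry_out:
  deltas: [0,0,0,0,0,0,0,0,0,0,0,0]

```text
time: 11.42
eef_pos: [0.6422, -0.0999, 0.1591]
tcp_rot: [0.982, 0.106, 0.155, -0.018]
contact_force: [-0.4, -0.4, -1.7]
opening: 0.647
finger_force: 45.9
```

```bash
python3 -c "
from h import *
g=dict(x=.0622+.003,z=.0128)
chain(W('Rt',up=.02,**g),W('Rt',up=.0,**g))
im,w=cloud('top'); cv2.imwrite('pics/b.png',cv2.resize(im[100:300,220:440,::-1],None,fx=2.7,fy=2.7))"
```

```text
t 11.43 F [-0.4 -0.4 -1.7] op 0.647 ff 45.89723289012909
d mm [-19.8   1.8  74.3] rot [-0.002  0.002 -0.001] |d| 0.077 rows 1.2
d mm [-6.2 -0.  19. ] rot [0. 0. 0.] |d| 0.02 rows 0.3
```

View pics/b.png

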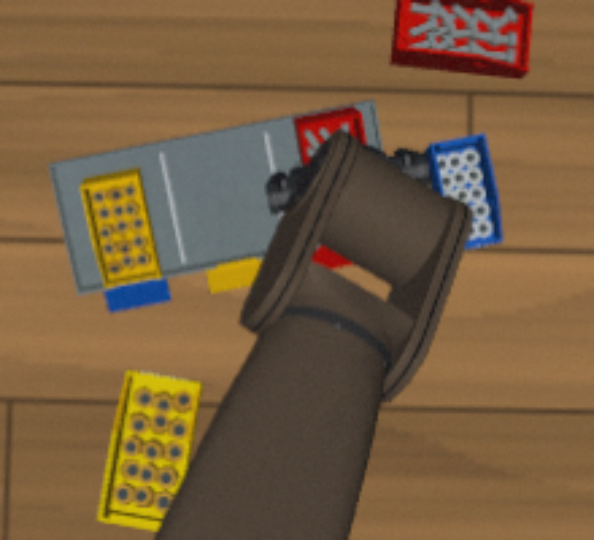

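Red is held over the right bay (crop about (330,140)) and blue is parked at (465,195), clear of the gripper. Lower it.

Call:
carry_out:
  deltas: [-0.01,0.002,0.037,0,0,0,-0.02,0.002,0.074,0,0,0,-0.024,0.002,0.087,0,0,0,-0.024,0.002,0.087,0,0,0]

```text
time: 11.98
eef_pos: [0.6468, -0.1006, 0.0694]
tcp_rot: [0.982, 0.106, 0.155, -0.018]
contact_force: [-0.1, 0.1, -2.3]
opening: 0.651
finger_force: 45.8
```

Call:
carry_out:
  deltas: [0,0,0.003,0,0,0,-0.001,0,0.006,0,0,0,-0.001,0,0.006,0,0,0]

```text
time: 12.35
eef_pos: [0.6487, -0.1015, 0.065]
tcp_rot: [0.982, 0.106, 0.156, -0.017]
contact_force: [0.7, -0.4, -2.0]
opening: 0.653
finger_force: 45.8
```

```bash
python3 -c "
from h import *
g=dict(x=.0622,z=.0128)
chain(W('Rt',up=.0,**g))"
```

```text
t 12.35 F [ 0.7 -0.4 -2. ] op 0.653 ff 45.7677161693573
d mm [-5.8 -1.3  1.9] rot [ 0.    -0.001 -0.   ] |d| 0.006 rows 0.1
```

Call:
carry_out:
  deltas: [-0.002,-0.001,0.001,0,0,0,-0.004,-0.001,0.003,0,0,0,-0.004,-0.001,0.003,0,0,0]

```text
time: 12.72
eef_pos: [0.6478, -0.1015, 0.0638]
tcp_rot: [0.982, 0.105, 0.158, -0.016]
contact_force: [-0.9, 1.5, 6.9]
opening: 0.649
finger_force: 47.1
```

```bash
python3 -c "
from h import *
g=dict(x=.0622,z=.0128)
chain(W('Rt',up=.0,**g))"
```

```text
t 12.72 F [-0.9  1.5  6.9] op 0.649 ff 47.06229329109192
d mm [-4.6 -1.   1. ] rot [ 0.002 -0.006 -0.001] |d| 0.005 rows 0.1
```

Call:
carry_out:
  deltas: [-0.002,0,0,0,0,0,-0.004,0,0,0,0,0,-0.004,0,0,0,0,0]

```text
time: 13.1
eef_pos: [0.6444, -0.1029, 0.0627]
tcp_rot: [0.982, 0.106, 0.159, -0.016]
contact_force: [0.6, -0.2, 7.0]
opening: 0.652
finger_force: 46.9
```

Call:
carry_out:
  deltas: [0,0,0,0,0,0,0,0,0,0,0,0,0,0,0,0,0,0,0,0,0,0,0,0]
  grip: 100

```text
time: 13.6
eef_pos: [0.6414, -0.1018, 0.0587]
tcp_rot: [0.982, 0.106, 0.155, -0.017]
contact_force: [0.5, 0.5, -0.0]
opening: 1.001
finger_force: 0.0
```

```bash
python3 -c "
from h import *
chain(W('Rt',up=.12),W('L',up=.12),W('L',up=.03),W('L',z=.012))"
```

```text
t 13.6 F [ 0.5  0.5 -0. ] op 1.001 ff 0.0
d mm [  39.8   -0.  -116.2] rot [-0.     0.    -0.001] |d| 0.123 rows 2.0
d mm [   0. -208.   -0.] rot [0. 0. 0.] |d| 0.208 rows 3.3
d mm [-27.8  -0.   85.6] rot [0. 0. 0.] |d| 0.09 rows 1.4
d mm [-9.3  0.  29.5] rot [0. 0. 0.] |d| 0.031 rows 0.5
```

Call:
carry_out:
  deltas: [0,0,-0.03,0,0,0,0.01,0,-0.075,0,0,0,0.04,0,-0.116,0,0,0,0.04,-0.05,-0.116,0,0,0,0.04,-0.1,-0.116,0,0,0]

```text
time: 14.22
eef_pos: [0.6228, -0.0032, 0.1829]
tcp_rot: [0.982, 0.105, 0.157, -0.017]
contact_force: [0.1, -0.2, -0.2]
opening: 1.001
finger_force: 0.0
```

Call:
carry_out:
  deltas: [0,-0.054,0,0,0,0,0,-0.108,0,0,0,0,0,-0.108,0,0,0,0,0,-0.108,0,0,0,0]

```text
time: 14.72
eef_pos: [0.5995, 0.1017, 0.1817]
tcp_rot: [0.982, 0.106, 0.156, -0.017]
contact_force: [-0.0, -0.2, -0.1]
opening: 1.001
finger_force: 0.0
```

```bash
python3 -c "
from h import *
chain(W('L',up=.03),W('L',z=.012))
im,w=cloud('scene'); cv2.imwrite('pics/c.png',cv2.resize(im[130:310,180:420,::-1],None,fx=2.7,fy=2.7))"
```

```text
t 14.72 F [-0.  -0.2 -0.1] op 1.001 ff 0.0
d mm [-28.4  -0.2  85.6] rot [ 0.    -0.001  0.   ] |d| 0.09 rows 1.4
d mm [-9.3  0.  29.5] rot [0. 0. 0.] |d| 0.031 rows 0.5
```

View pics/c.png

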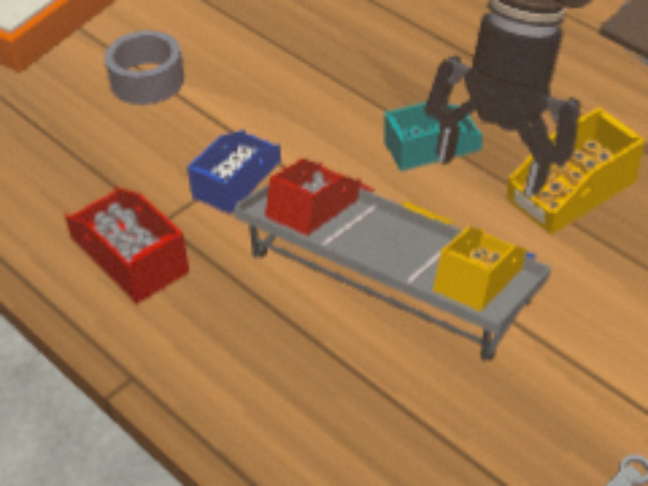

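Red is seated in its bay (crop about (310,195)), blue is flat on the bench (235,170), and yellow remains at (480,265). Descend to yellow.

Call:
carry_out:
  deltas: [-0.014,0,0.043,0,0,0,-0.028,0,0.086,0,0,0,-0.033,0,0.1,0,0,0,-0.038,0,0.115,0,0,0,-0.038,0,0.115,0,0,0]

```text
time: 15.4
eef_pos: [0.5991, 0.1012, 0.0605]
tcp_rot: [0.982, 0.105, 0.155, -0.017]
contact_force: [0.8, 0.2, 0.7]
opening: 1.0
finger_force: 0.0
```

```bash
python3 -c "
from h import *
chain(W('L',z=.012))"
```

```text
t 15.4 F [0.8 0.2 0.7] op 1.0 ff 0.0
d mm [ 0.4 -0.6  0. ] rot [-0.    -0.    -0.001] |d| 0.001 rows 0.0
```

Call:
carry_out:
  deltas: [0,0,0,0,0,0,0,0,0,0,0,0,0,0,0,0,0,0,0,0,0,0,0,0,0,0,0,0,0,0]
  grip: 45

```text
time: 16.02
eef_pos: [0.6001, 0.1018, 0.0626]
tcp_rot: [0.982, 0.106, 0.157, -0.017]
contact_force: [-2.4, 0.1, 5.6]
opening: 0.646
finger_force: 44.0
```

```bash
python3 -c "
from h import *
chain(W('L'))"
```

```text
t 16.02 F [-2.4  0.1  5.6] op 0.646 ff 43.98501098155975
d mm [-1.4 -0.3  0.7] rot [ 0.001 -0.004 -0.   ] |d| 0.002 rows 0.0
```

Call:
carry_out:
  deltas: [0.015,0,-0.047,0,0,0,0.031,0,-0.095,0,0,0,0.031,0.035,-0.095,0,0,0,0.031,0.075,-0.095,0,0,0,0.031,0.104,-0.095,0,0,0]

```text
time: 16.65
eef_pos: [0.6207, -0.001, 0.16]
tcp_rot: [0.982, 0.106, 0.155, -0.017]
contact_force: [-0.2, -0.3, -2.7]
opening: 0.646
finger_force: 45.4
```

Call:
carry_out:
  deltas: [0,0,0,0,0,0,0,0,0,0,0,0]

```text
time: 16.9
eef_pos: [0.6204, 0.0007, 0.1597]
tcp_rot: [0.982, 0.106, 0.155, -0.017]
contact_force: [-0.1, 0.8, -2.3]
opening: 0.649
finger_force: 45.4
```

```bash
python3 -c "
from h import *
g=dict(x=.062+.002,z=.013)
chain(W('M',up=.01,**g))"
```

```text
t 16.9 F [-0.1  0.8 -2.3] op 0.649 ff 45.358461141586304
d mm [-24.5   0.8  84.2] rot [-0.001  0.001 -0.001] |d| 0.088 rows 1.4
```

Call:
carry_out:
  deltas: [-0.01,0.001,0.035,0,0,0,-0.02,0.001,0.07,0,0,0,-0.022,0.001,0.084,0,0,0,-0.022,0.001,0.084,0,0,0]

```text
time: 17.4
eef_pos: [0.6257, 0.0012, 0.0729]
tcp_rot: [0.982, 0.106, 0.155, -0.017]
contact_force: [-0.1, -0.4, -1.2]
opening: 0.656
finger_force: 45.3
```

Call:
carry_out:
  deltas: [-0.001,0,0.004,0,0,0,-0.003,0,0.008,0,0,0,-0.004,0,0.01,0,0,0,-0.004,0,0.01,0,0,0]

```text
time: 17.9
eef_pos: [0.6267, 0.0, 0.065]
tcp_rot: [0.982, 0.106, 0.157, -0.017]
contact_force: [-1.6, 0.2, 4.5]
opening: 0.651
finger_force: 46.1
```

```bash
python3 -c "
from h import *
chain(W('M',x=.0634,z=.0137))"
```

```text
t 17.9 F [-1.6  0.2  4.5] op 0.651 ff 46.09504759311676
d mm [-4.7 -1.4  1. ] rot [ 0.    -0.003 -0.   ] |d| 0.005 rows 0.1
```

Contact with the shelf. As with red: slide to the lip, release and retreat.

Call:
carry_out:
  deltas: [-0.002,-0.001,0.001,0,0,0,-0.005,-0.001,0.001,0,0,0,-0.005,-0.001,0.001,0,0,0]

```text
time: 18.27
eef_pos: [0.6243, -0.0007, 0.0645]
tcp_rot: [0.981, 0.106, 0.16, -0.016]
contact_force: [0.3, -0.4, 7.9]
opening: 0.652
finger_force: 46.5
```

Call:
carry_out:
  deltas: [0,0,0,0,0,0,0,0,0,0,0,0,0,0,0,0,0,0,0,0,0,0,0,0]
  grip: 100

```text
time: 18.77
eef_pos: [0.6208, 0.0001, 0.0602]
tcp_rot: [0.982, 0.106, 0.155, -0.017]
contact_force: [-0.6, -0.7, 0.1]
opening: 1.0
finger_force: 0.0
```

Call:
carry_out:
  deltas: [0,0,-0.03,0,0,0,0,0,-0.075,0,0,0,0.02,0,-0.12,0,0,0,0.04,0,-0.14,0,0,0,0.04,0,-0.14,0,0,0]

```text
time: 19.4
eef_pos: [0.6178, -0.0013, 0.2093]
tcp_rot: [0.982, 0.106, 0.158, -0.016]
contact_force: [0.3, 0.4, -0.3]
opening: 1.0
finger_force: 0.0
```

```bash
python3 -c "
from h import *
g=dict(x=.0673)
chain(W(PARK,up=.14,flat=True,**g),W(PARK,up=.04,flat=True,**g),W(PARK,z=.014,flat=True,**g))
for n in ('scene','top'):
    im,w=cloud(n); M=masks(im)
    for k,b in (('red','Rt'),('yellow','M')):
        q=(w-BAY[b])@np.ravel(Rr.as_matrix()).reshape(3,3)
        m=M[k]&(q[...,0]>-.005)&(q[...,0]<.125)&(abs(q[...,1])<.05)&(q[...,2]>.005)&(q[...,2]<.07)
        p=q[m]; print(n,k,len(p),(1000*np.percentile(p,[1,99],axis=0)).round(1).tolist())
    m=M['blue']&(w[...,2]<.1)&(w[...,1]<-.15)&(w[...,1]>-.35)&(w[...,0]>.5)&(w[...,0]<.8);p=w[m]
    if len(p)>30: print(n,'blue',[np.round(a,1) for a in cv2.minAreaRect((p[:,:2]*1000).astype(np.float32))])
"
```

```text
t 19.4 F [ 0.3  0.4 -0.3] op 1.0 ff 0.0
d mm [[-40.  237.7  46.6]] rot [ 0.002 -0.32   0.   ] |d| 0.246 rows 3.9
d mm [[  0.  -0. 100.]] rot [0. 0. 0.] |d| 0.1 rows 1.6
d mm [[ 0. -0. 39.]] rot [0. 0. 0.] |d| 0.039 rows 0.6
scene red 509 [[4.6, -29.5, 5.8], [115.9, 27.6, 50.3]]
scene yellow 576 [[4.5, -29.7, 5.7], [117.1, 27.3, 50.1]]
top red 278 [[-4.3, -29.7, 5.4], [108.5, 25.6, 53.2]]
top yellow 119 [[91.7, -29.8, 5.3], [109.9, 24.6, 53.0]]
top blue [array([ 636. , -241.7]), array([106.,  56.]), np.float64(12.4)]
```

Call:
carry_out:
  deltas: [-0.01,0.06,0.01,0,-0.08,0,-0.02,0.12,0.02,0,-0.16,0,-0.029,0.18,0.033,0,-0.24,0,-0.037,0.238,0.046,0,-0.32,0,-0.037,0.238,0.046,0,-0.32,0]

```text
time: 20.12
eef_pos: [0.6439, -0.2407, 0.144]
tcp_rot: [0.994, 0.105, -0.007, -0.002]
contact_force: [-0.5, 0.5, -0.2]
opening: 1.001
finger_force: 0.0
```

Call:
carry_out:
  deltas: [0,0,0.02,0,0,0,0,0,0.06,0,0,0,0,0,0.1,0,0,0,0,0,0.1,0,0,0]

```text
time: 20.62
eef_pos: [0.6415, -0.2343, 0.0453]
tcp_rot: [0.994, 0.108, -0.007, -0.003]
contact_force: [0.0, 0.4, -0.9]
opening: 1.003
finger_force: 0.0
```

```bash
sed -i 's/PARK=.*/PARK=np.array([.583,-.253,0.])/' h.py; python3 -c "
from h import *
chain(W(PARK,x=.064,z=.014,flat=True))"
```

```text
t 20.62 F [ 0.   0.4 -0.9] op 1.003 ff 0.0
d mm [[ 3.2  6.  31.3]] rot [-0.008  0.013  0.001] |d| 0.032 rows 0.5
```

Call:
carry_out:
  deltas: [0.003,0.005,0,-0.005,0.013,0,0.003,0.005,0.015,-0.005,0.013,0,0.003,0.005,0.031,-0.005,0.013,0,0.003,0.005,0.031,-0.005,0.013,0]

```text
time: 21.12
eef_pos: [0.6479, -0.2416, 0.0175]
tcp_rot: [0.994, 0.107, 0.002, 0.001]
contact_force: [0.4, -0.5, -0.2]
opening: 1.001
finger_force: 0.0
```

Call:
carry_out:
  deltas: [0,0,0,0,0,0,0,0,0,0,0,0,0,0,0,0,0,0,0,0,0,0,0,0,0,0,0,0,0,0]
  grip: 45

```text
time: 21.75
eef_pos: [0.65, -0.2427, 0.0206]
tcp_rot: [0.994, 0.107, 0.005, 0.002]
contact_force: [0.3, 0.6, 2.8]
opening: 0.647
finger_force: 46.1
```

```bash
python3 -c "
from h import *
chain(W(PARK,x=.064,z=.014,flat=True),W(PARK,x=.064,z=.014,flat=True,up=.16))"
```

```text
t 21.75 F [0.3 0.6 2.8] op 0.647 ff 46.13631784915924
d mm [[-3.7 -4.3  6.6]] rot [ 0.006 -0.009 -0.   ] |d| 0.009 rows 0.1
d mm [[   0.    0. -160.]] rot [0. 0. 0.] |d| 0.16 rows 2.6
```

Call:
carry_out:
  deltas: [0,0,-0.05,0,0,0,0,0,-0.11,0,0,0,0,0,-0.16,0,0,0,0,0,-0.16,0,0,0,0,0,-0.16,0,0,0]

```text
time: 22.38
eef_pos: [0.6468, -0.2413, 0.1774]
tcp_rot: [0.994, 0.107, 0.002, 0.001]
contact_force: [-0.5, 0.3, -3.6]
opening: 0.645
finger_force: 45.7
```

```bash
python3 -c "
from h import *
g=dict(x=.0677,z=.0206)
chain(W('M',up=.12,**g),W('L',up=.12,**g),W('L',up=.01,**g))"
```

```text
t 22.38 F [-0.5  0.3 -3.6] op 0.645 ff 45.6733113527298
d mm [  29.6 -241.4  -13.5] rot [0.002 0.31  0.   ] |d| 0.244 rows 3.9
d mm [   0. -104.   -0.] rot [0. 0. 0.] |d| 0.104 rows 1.7
d mm [-34.   -0.  104.6] rot [0. 0. 0.] |d| 0.11 rows 1.8
```

Call:
carry_out:
  deltas: [0.007,-0.06,-0.014,0,0.08,0,0.014,-0.12,-0.014,0,0.16,0,0.022,-0.18,-0.014,0.002,0.24,0,0.03,-0.241,-0.014,0.002,0.31,0,0.03,-0.241,-0.014,0.002,0.31,0]

```text
time: 23.0
eef_pos: [0.6215, 0.0045, 0.1874]
tcp_rot: [0.982, 0.109, 0.152, -0.018]
contact_force: [-0.3, -1.1, -3.4]
opening: 0.649
finger_force: 45.6
```

Call:
carry_out:
  deltas: [0,-0.05,0,0,0,0,0,-0.104,0,0,0,0,0,-0.104,0,0,0,0,0,-0.104,0,0,0,0]

```text
time: 23.5
eef_pos: [0.6031, 0.1009, 0.1905]
tcp_rot: [0.982, 0.106, 0.156, -0.015]
contact_force: [0.1, -0.1, -2.2]
opening: 0.646
finger_force: 45.6
```

```bash
python3 -c "
from h import *
g=dict(x=.0677+.003,z=.0206)
chain(W('L',up=.12,**g),W('L',up=.01,**g))"
```

```text
t 23.5 F [ 0.1 -0.1 -2.2] op 0.646 ff 45.592891573905945
d mm [ 2.3 -1.8 -0.2] rot [0.003 0.    0.001] |d| 0.003 rows 0.0
d mm [-34.   -0.  104.6] rot [0. 0. 0.] |d| 0.11 rows 1.8
```

Call:
carry_out:
  deltas: [-0.01,-0.0015,0.04,0,0,0,-0.022,-0.0015,0.075,0,0,0,-0.032,-0.0015,0.104,0,0,0,-0.032,-0.0015,0.104,0,0,0]

```text
time: 24.0
eef_pos: [0.6029, 0.1015, 0.0794]
tcp_rot: [0.983, 0.105, 0.153, -0.016]
contact_force: [-0.4, -0.7, -2.3]
opening: 0.65
finger_force: 45.5
```

Call:
carry_out:
  deltas: [-0.001,0,0.004,0,0,0,-0.003,0,0.008,0,0,0,-0.003,0,0.01,0,0,0,-0.003,0,0.01,0,0,0]

```text
time: 24.5
eef_pos: [0.606, 0.1033, 0.0739]
tcp_rot: [0.982, 0.106, 0.158, -0.016]
contact_force: [-0.3, 0.2, -1.8]
opening: 0.645
finger_force: 45.6
```

```bash
python3 -c "
from h import *
chain(W('L',x=.0677,z=.0206))"
```

```text
t 24.5 F [-0.3  0.2 -1.8] op 0.645 ff 45.6107622385025
d mm [-5.  -0.1  1.9] rot [ 0.003 -0.004  0.001] |d| 0.005 rows 0.1
```

Call:
carry_out:
  deltas: [-0.001,0,0.002,0,0,0,-0.002,0,0.004,0,0,0,-0.002,0,0.004,0,0,0]

```text
time: 24.88
eef_pos: [0.6057, 0.1032, 0.0713]
tcp_rot: [0.982, 0.106, 0.158, -0.016]
contact_force: [-8.3, -0.9, 9.2]
opening: 0.642
finger_force: 47.3
```

```bash
python3 -c "
from h import *
chain(W('L',x=.0677,z=.0206))"
```

```text
t 24.88 F [-8.3 -0.9  9.2] op 0.642 ff 47.28963375091553
d mm [-3.9 -0.1 -0.5] rot [ 0.003 -0.005  0.001] |d| 0.004 rows 0.1
```

Call:
carry_out:
  deltas: [-0.002,0,0,0,0,0,-0.005,0,0,0,0,0,-0.005,0,0,0,0,0]

```text
time: 25.25
eef_pos: [0.6031, 0.1021, 0.0703]
tcp_rot: [0.981, 0.106, 0.161, -0.015]
contact_force: [0.1, -0.2, 7.3]
opening: 0.648
finger_force: 46.6
```

Call:
carry_out:
  deltas: [0,0,0,0,0,0,0,0,0,0,0,0,0,0,0,0,0,0,0,0,0,0,0,0]
  grip: 100

```text
time: 25.75
eef_pos: [0.6002, 0.102, 0.067]
tcp_rot: [0.982, 0.106, 0.157, -0.016]
contact_force: [0.3, 0.5, -0.4]
opening: 1.002
finger_force: 0.0
```

Call:
carry_out:
  deltas: [0,0,-0.03,0,0,0,0,0,-0.075,0,0,0,0,0,-0.13,0,0,0,-0.05,0,-0.16,0,0,0,-0.1,0,-0.18,0,0,0]

```text
time: 26.38
eef_pos: [0.4522, 0.0699, 0.2091]
tcp_rot: [0.981, 0.107, 0.159, -0.015]
contact_force: [-0.5, 0.1, 1.3]
opening: 0.998
finger_force: 0.0
```

Call:
carry_out:
  deltas: [-0.04,0.06,0,0,0,0,-0.04,0.12,0,0,0,0,-0.04,0.18,0,0,0,0,-0.04,0.24,0,0,0,0,-0.04,0.3,0,0,0,0]

```text
time: 27.0
eef_pos: [0.4796, -0.2334, 0.1957]
tcp_rot: [0.982, 0.106, 0.158, -0.015]
contact_force: [1.2, 1.3, 0.3]
opening: 1.0
finger_force: 0.0
```

```bash
python3 -c "
from h import *
print(ctrl.get_state()['eef_pos'])
for n in ('scene','top'):
    im,w=cloud(n); M=masks(im)
    for k,b in (('red','Rt'),('yellow','M'),('blue','L')):
        q=(w-BAY[b])@np.ravel(Rr.as_matrix()).reshape(3,3)
        m=M[k]&(q[...,0]>-.005)&(q[...,0]<.125)&(abs(q[...,1])<.05)&(q[...,2]>.004)&(q[...,2]<.07)
        p=q[m]; t=p[p[:,2]>.046]; a=cv2.minAreaRect((w[m][:,:2]*1000).astype(np.float32))
        print(n,k,len(p),(1000*np.percentile(p,[1,99],axis=0)).round(1).tolist(),np.round(a[0],1),np.round(a[1],1),round(a[2],1))
    cv2.imwrite(f'pics/d{n}.png',cv2.resize(im[110:290,200:440,::-1],None,fx=2.7,fy=2.7))"
```

```text
[ 0.47961302 -0.23342726  0.19571662]
scene red 455 [[4.9, -29.5, 4.7], [115.2, 27.7, 49.8]] [ 639.7 -104. ] [113.7  59.9] 12.0
scene yellow 584 [[5.9, -29.3, 4.9], [116.5, 27.5, 50.1]] [621.6  -5.5] [113.1  72.6] 17.1
scene blue 135 [[82.5, -27.0, 4.7], [115.0, 25.4, 50.5]] [617.7 104.4] [66.1 54.4] 13.0
top red 366 [[-4.4, -29.5, 4.3], [108.5, 25.8, 53.1]] [ 634.7 -105.5] [110.3  56.2] 12.5
top yellow 440 [[-4.2, -29.9, 4.1], [109.7, 24.7, 53.6]] [613.3  -4. ] [112.6  55.4] 12.3
top blue 291 [[-4.5, -29.3, 4.9], [109.0, 25.4, 53.5]] [590.1  98.3] [112.7  55.2] 11.7
```

View pics/dtop.png

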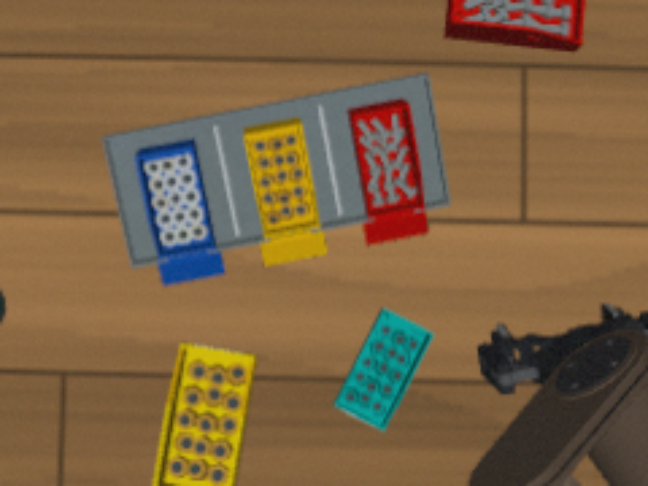

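View pics/dscene.png

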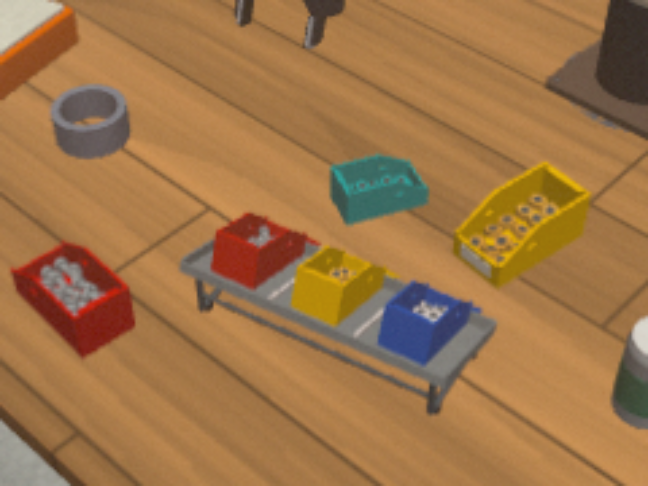

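The top view shows blue (175,195), yellow (280,175) and red (388,155) each above its own tag, square and at the lip within about 3 mm of the starting bin positions. The scene view shows all three flat, the tape roll and can undisturbed, and the gripper clear.

```bash
python3 -c "
from plant import ctrl
print(ctrl.sign_off())"
```

```text
the job is handed in; nothing more can be done
None
```

The red, yellow and blue bins are each in their own colour's bay, flat with fronts at the lip and within about 3 mm sideways by camera; the job was handed in at about 27 s with no verdict shown.

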